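# Clear the mitre-saw wing of offcuts

### The arm

A 6-joint arm with a two-finger parallel gripper is mounted at the origin on the work surface. World frame = base frame: x ahead of the robot, y to its left, z up, the work surface at z = 0. Lengths are in m, angles in rad, forces in N, time in s.
With the tool pointing down it reaches from about 0.3 to 0.75 m from the base axis. Payload 8.5 kg.
Tool frame: the origin (TCP) lies at the very end of the fingers, on their centre line; the grasp point (between the pads) lies arm.tcp_to_grasp behind it (arm.tcp_to_grasp is the distance from the TCP to the grasp point, in m); z points along the fingers, y is the line along which they close (so a half turn about z gives the same grasp; the last joint's range is limited). The gripper opens to 85 mm and grips with 20 to 120 N. Pads are 22 mm wide; open, the fingers measure 114 mm over their backs; the gripper's body (76 mm by 85 mm) begins 54 mm behind the grasp point. The pads swing forward as they close: fully open they stand 13 mm farther back than shut.
Start: joints at [-1.447, 0.381, 1.297, -0, 1.464, -0.215], TCP at [0.183, -0.519, 0.231] pointing down, gripper open.
Joint ranges: [-3.11, 3.11], [-0.89, 2.33], [0.22, 2.48], [-1.42, 4.56], [0.17, 2.85], [-2.88, 2.88]. Speed limits (rad/s): [2.39, 2.39, 3.14, 3.14, 3.14, 3.14].

### API

Orientations are given as a 3x3 rotation matrix whose columns are the frame's x, y, z axes.
In Python, from cell import monitor, vision, job_done, nets, arm gives the robot as it stands. The module is installed in compiled form; this text tells all that it offers.
- The arm moves only by the tool drive_tool, never from a script. Its argument "increments" is one flat list of numbers, 4 for each row, row after row: the shift along the world's x, y, z in m, then the turn about the world's z in rad. In form: [x, y, z, roll, x, y, z, roll, ...]. A call has 1 to 12 rows; each row is the pose to reach, as a shift and turn from the pose commanded when the call began; what a row does not reach only later rows make up. A row lasts 1/10 s, in which the tool goes at most 50 mm and 8.59 degrees, less where a joint would pass 70% of its speed; a pose out of reach is approached as far as the arm can. A call with a gripper value outside its range is refused whole. "fingers" is the opening, from 0 (shut) to 1 (fully open), set as the call begins (left out, the last holds). The fingers move at their own pace and stop on an object; "squeeze" is the grip in N (left out, the last holds). Time passes only in rows, so rows that repeat a pose let the fingers close. It gives the time, the measured TCP pose, the force, the opening and the grip force at its end, in the units of the state.
- monitor.state(): the state, without advancing time (a new reading comes with each control period).
- vision.snapshot(name): name is "scene" or "side" or "wrist"; returns the picture (400x640x3 uint8, red, green, blue); there is no depth.
- vision.camera_info(name): a dict with "fx", "fy", "cx", "cy" (pixels), "camera_from_world" (4x4, takes a point from world to camera coordinates). Camera axes: x right, y up, looking along -z (the intrinsics and any distortion apply to the point x, -y, -z); pixel columns grow to the right and rows downward; lengths in m; the calibration is good to about 2 mm. A picture is of the moment at which its call begins: read the wrist's pose just before it. camera_info takes no time and is no camera call; for the wrist camera it gives the pose at the moment of the call.
- job_done(): hands the job in; it is judged then, once.
Trained networks look in the newest picture that a camera, given by its name, has taken for a name from the list of things; names that differ only in an ending like _2 or _b are one class to them, and where a whole thing is asked for, a point or a joint stands for the part that bears it (a point fixed in the world has none). Each returns a list of dicts, best first, with "conf" (0 to 1); they miss things now and then, are a little off and sometimes report something else, mostly with a low value. They report only what shows in the picture. A call takes as long as a camera call. They do not tell look-alikes from the thing itself.
- nets.regions_of(name, camera): "pixels" (400x640 bool, what is visible of it) and "rect" ([left, top, width, height] in pixels, round what is visible of it).
The state is a dict: "time_s": time; "joint_positions": joint angles; "joint_vel": joint speeds; "tau": joint torques, N m; "eef_pos": TCP position; "tcp_rot": TCP orientation; "force": force on the tool from outside, world axes, zero at the start; "wrist_torque": the same for the moment, N m; "grip_width": finger opening in m; "finger_force": force on a finger pad.
Only numpy, scipy, OpenCV 4.12 (cv2) and the standard library are available. Lean on these libraries where they do the work, as an engineer would, in place of code of your own. Each camera call takes 0.05 s, during which the arm holds its last target. There are 200 camera calls.

### The job

Sweep the three short offcuts along the wing of the mitre saw and over its open end, so that all three drop into the scrap box fixed there. Push them with the fingers, flat on the wing: do not pick any of them up. The cut rail, the sanding block, the pencil, the tape measure, the screw tin and the filler jar are to stay where they are.

Things in the scene. Friction and masses are not known exactly. Their poses are not given: they have to be found in the camera images.
- station: mitre-saw station, fixed to the bench, turned a few degrees at most: a flat plywood wing 300 mm deep (its x) and 780 mm long (its y), top 85 mm above the bench, and the saw (450 mm tall) beyond local y = 780 mm. Origin on the bench under the middle of the wing's open end; +y runs along the wing towards the saw, +x from its front edge (x = -150 mm, no rim) to the fence at its back
- fence (a point): a point on the fence's face at mid length, level with the wing's top; axes as the station's. The fence is a plywood board along the whole wing, its face 132 mm to +x of the wing's middle line, its top 63 mm above the wing; an aluminium flip stop rides on it 270 mm further towards the saw, standing 90 mm above the wing and 12 mm out from the face
- wing_end (a point): middle of the upper edge of the wing's open end, on its top surface, 85 mm above the bench; axes as the station's. The edge runs along x, has no rim and drops straight into the scrap box
- scrap_box: plywood scrap box fixed against the wing's open end, 240 mm (its x) by 150 mm (its y), walls 9 mm; origin on the bench under its centre, axes as the station's. The wing's end face is its fourth side; side walls 80 mm tall, end wall (local y = -70 mm) 125 mm, floor at 9 mm. Its centre lies up to 30 mm to either side of the middle of the wing's end. An old scrap fixed inside is not part of the job
- offcut_block: offcut 1, a loose hardwood block 55 x 38 mm and 28 mm tall, about 45 g; origin at its centre, 14 mm above what it lies on; x along the 55 mm side. Lies at any yaw on the wing
- offcut_mitre: offcut 2, a loose hardwood piece 22 mm tall with one end cut at an angle: seen from above a trapezium 42 mm wide (its y), 62 mm long on its -y side and 40 mm on its +y side, square end at x = -31 mm, about 35 g; origin 11 mm above what it lies on, midway between the extremes of its outline (the centre of mass lies 5 mm to -x). Lies at any yaw on the wing
- offcut_square: offcut 3, a loose flat hardwood square 44 x 44 mm and 19 mm tall, about 30 g; origin at its centre, 9.5 mm above what it lies on. Lies at any yaw on the wing
- tape_measure: tape measure lying flat on the wing, black case about 80 x 60 mm, 38 mm tall, 0.28 kg; to be left. Origin at the centre of its underside
- screw_tin: round steel tin, 69 mm diameter, 48 mm tall, 0.3 kg, on the wing; to be left. Origin at the centre of its underside
- filler_jar: round jar, 62 mm diameter, 62 mm tall, 0.25 kg, on the wing; to be left. Origin at the centre of its underside
- sanding_block: cork sanding block 65 x 110 x 35 mm on the wing near the saw; to be left. Origin at the centre of its underside, long along its y
- rail: good cut rail of the same hardwood as the offcuts but 200 mm long (its y), 40 mm wide, 20 mm tall, on the wing near the saw; to be left. Origin at the centre of its underside
- pencil: carpenter's pencil, 170 mm long (its y), 14 mm wide, 8 mm tall, on the wing near the saw; to be left. Origin at the underside, at mid length
Mind the look-alikes: they are no part of the job. Leave any purple look-alike of the offcut_mitre alone. Leave any orange look-alike of the screw_tin alone.

How it is judged:
At the end, for the whole second after the job is handed in: All three offcuts lie at rest inside the scrap box (centre within its walls and at least 5 mm below the rim of its side walls), and every bystander is within 20 mm of where it started and not tipped (x of offcut_block in the frame of scrap_box between -0.112 and 0.112 m and y of offcut_block in the frame of scrap_box between -0.067 and 0.08 m and z of each of offcut_block, offcut_mitre, offcut_square in the frame of scrap_box below 0.075 m and linear speed of each of offcut_block, offcut_mitre, offcut_square below 0.02 m/s and x of offcut_mitre in the frame of scrap_box between -0.112 and 0.112 m and y of offcut_mitre in the frame of scrap_box between -0.067 and 0.08 m and x of offcut_square in the frame of scrap_box between -0.112 and 0.112 m and y of offcut_square in the frame of scrap_box between -0.067 and 0.08 m and distance of each of tape_measure, screw_tin, filler_jar, sanding_block, rail, pencil from where it was at the start of the episode below 0.02 m and angle between each of tape_measure, screw_tin, filler_jar, sanding_block, rail, pencil's own z axis and vertical below 0.3 rad); the robot touches nothing.
It fails at once if an offcut was picked up (its centre rose more than 40 mm above the wing's top) (z of any of offcut_block, offcut_mitre, offcut_square in the frame of wing_end above 0.04 m).
It fails at once if an offcut was held by the fingers clear of the wing (centre over 22 mm above its top, touching the fingers and not the wing) ((z of offcut_block in the frame of wing_end above 0.022 m and contact force between offcut_block and the fingers above 0.2 N and contact force between offcut_block and station below 0.005 N) or (z of offcut_mitre in the frame of wing_end above 0.022 m and contact force between offcut_mitre and the fingers above 0.2 N and contact force between offcut_mitre and station below 0.005 N) or (z of offcut_square in the frame of wing_end above 0.022 m and contact force between offcut_square and the fingers above 0.2 N and contact force between offcut_square and station below 0.005 N)).
It fails at once if a bystander was shifted by more than 20 mm (distance of any of tape_measure, screw_tin, filler_jar, sanding_block, rail, pencil from where it was at the start of the episode above 0.02 m).
It fails at once if a bystander was tipped (angle between any of tape_measure, screw_tin, filler_jar, sanding_block, rail, pencil's own z axis and vertical above 0.3 rad).
It also fails if it takes over 72 s, if anything falls off the work surface, if the arm or the gripper's body presses on something with over 40 N, if the wrist force passes 120 N, or if a joint passes its speed limit or range.

## Working session

There is one attempt and no reset: what is moved stays moved. The work goes in short steps, Python scripts to look and compute and a tool call to move; the robot and the scene stay as the last step left them, time stands still between calls to the robot, and variables do not carry over. Pictures are saved under pics/ and viewed, at most 10 in all, crops included, and the job is handed in when it is done.

Besides the shell and the picture viewer there is one more tool, called after "Call:" as a command line: name --argument value ..., lists and objects as JSON in quotes. drive_tool: Moves the arm, as the interface text tells. Its arguments: {"type":"object","properties":{"increments":{"type":"array"},"fingers":{"type":"number"},"squeeze":{"type":"number"}},"required":["increments"]}

```bash
mkdir -p pics
cat > h.py <<'E'
from cell import monitor, vision, job_done, nets, arm
import numpy as np, cv2
def snap(n,f):
    p=vision.snapshot(n); cv2.imwrite('pics/'+f,p[:,:,::-1]); return p
def ray(n,u,v,z,ci=None):
    c=ci or vision.camera_info(n); T=np.linalg.inv(np.array(c["camera_from_world"]))
    d=T[:3,:3]@np.array([(u-c["cx"])/c["fx"],-(v-c["cy"])/c["fy"],-1]); o=T[:3,3]
    return o+d*(z-o[2])/d[2]
E
python3 - <<'E'
from h import *
print(monitor.state()); print(arm.tcp_to_grasp)
for n in ("scene","side"):
    snap(n,n+"0.png"); c=vision.camera_info(n); print(n,{k:v for k,v in c.items() if k!='camera_from_world'}); print(np.linalg.inv(np.array(c['camera_from_world'])).round(3))
E
```

```text
{'time_s': 0.0, 'joint_positions': array([-1.44729924e+00,  3.81214765e-01,  1.29827013e+00,  2.03695007e-05,
        1.46359970e+00, -2.15315230e-01]), 'joint_vel': array([-0.0007311 , -0.00095057, -0.00042182,  0.00112929, -0.00030117,
        0.00024647]), 'tau': array([ 1.94954446e-03, -4.48456085e+01, -2.31276602e+01, -4.65599680e-05,
        4.71816107e-03,  2.96802148e-05]), 'eef_pos': array([ 0.18275979, -0.51843555,  0.23069855]), 'tcp_rot': array([[ 9.43150835e-01,  3.32364975e-01, -1.63683847e-04],
       [ 3.32364843e-01, -9.43149729e-01,  1.48307148e-03],
       [ 3.38542638e-04, -1.45316286e-03, -9.99998887e-01]]), 'force': array([-0.83187697, -1.04041675,  0.42458832]), 'wrist_torque': array([-0.03554524,  0.05444458,  0.07382434]), 'finger_force': 0.0, 'grip_width': 0.08555465855201352}
0.0187
scene {'fx': 520.1745860105561, 'fy': 520.1745860105561, 'cx': 326.69642053156235, 'cy': 199.69564297184482}
[[ 7.450e-01 -5.430e-01  3.870e-01  1.144e+00]
 [ 6.670e-01  6.060e-01 -4.340e-01 -6.130e-01]
 [ 1.000e-03  5.810e-01  8.140e-01  1.395e+00]
 [ 0.000e+00  0.000e+00  0.000e+00  1.000e+00]]
side {'fx': 448.28138644092934, 'fy': 448.28138644092934, 'cx': 310.4152876326707, 'cy': 201.82800482962634}
[[-0.964  0.162 -0.212  0.293]
 [-0.266 -0.532  0.804  0.924]
 [ 0.017  0.831  0.556  0.669]
 [ 0.     0.     0.     1.   ]]
```

View pics/scene0.png

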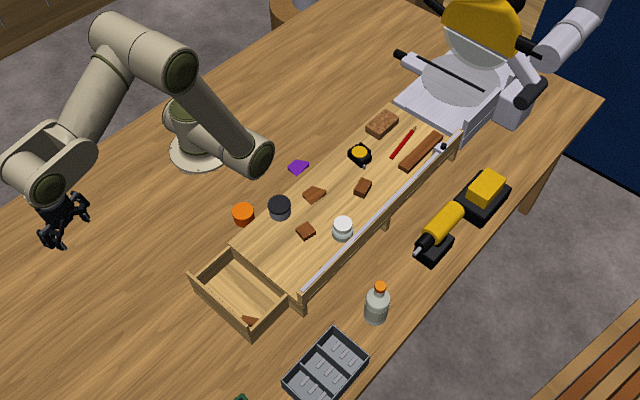

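View pics/side0.png

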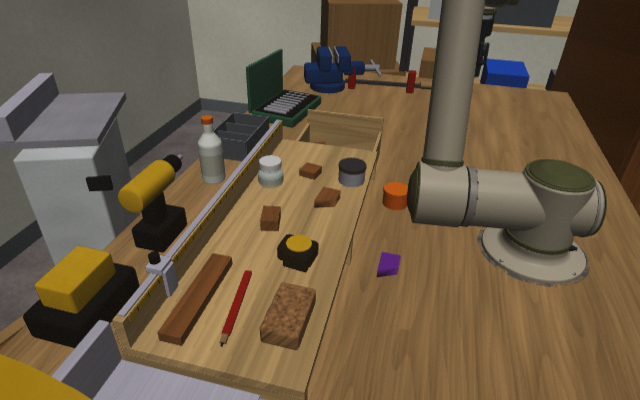

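The scene view shows the wing with the scrap box at (238,290). The offcuts are at (306,231), (315,194) and (363,187), the tin at (279,208), the jar at (343,228) and the tape at (359,154). The purple and orange look-alikes are off the wing.

Run:
```python
from h import *
for cam in ("scene","side"):
  p=vision.snapshot(cam); c=vision.camera_info(cam)
  big=cv2.resize(p[120:345,180:480] if cam=="scene" else p[90:360,110:410],None,fx=2.6 if cam=="scene" else 2.2,fy=2.6 if cam=="scene" else 2.2,interpolation=cv2.INTER_CUBIC)
  cv2.imwrite(f'pics/{cam}_c.png',big[:,:,::-1])
  for n,h in (("offcut_block",28),("offcut_mitre",22),("offcut_square",19),("tape_measure",38),("screw_tin",48),("filler_jar",62)):
    for r in nets.regions_of(n,cam)[:4]:
      if r['conf']<.2: continue
      m=r['pixels']; v,u=np.nonzero(m); z=.085+h/2000
      ct,_=cv2.findContours(m.astype(np.uint8),cv2.RETR_EXTERNAL,cv2.CHAIN_APPROX_NONE)
      k=max(ct,key=cv2.contourArea)
      hull=np.array([ray(cam,a,b,.085+h/1000,c)[:2] for a,b in k[:,0]])
      print(cam,n,round(r['conf'],2),np.array(r['rect']).round(),'ctr',ray(cam,u.mean(),v.mean(),z,c)[:2].round(3),'top-bb',hull.min(0).round(3),hull.max(0).round(3))
print("wing front-end corner etc")
for u,v,z in ((230,246,.085),(303,290,.148),(297,293,.085),(394,101,.085),(462,130,.148)): print((u,v),ray("scene",u,v,z)[:2].round(3))
for u,v,z in ((188,274,.125),(247,339,.125),(290,298,.08)): print((u,v),ray("scene",u,v,z)[:2].round(3))
```

```text
scene offcut_block 0.58 [356. 177.  17.  24.] ctr [0.578 0.186] top-bb [0.559 0.144] [0.61  0.211]
scene offcut_mitre 0.79 [289. 160.  18.  13.] ctr [0.368 0.117] top-bb [0.344 0.08 ] [0.403 0.145]
scene offcut_mitre 0.78 [303. 184.  24.  21.] ctr [0.481 0.068] top-bb [0.457 0.03 ] [0.514 0.098]
scene offcut_square 0.75 [295. 219.  21.  22.] ctr [ 0.554 -0.046] top-bb [ 0.529 -0.077] [ 0.585 -0.022]
scene offcut_square 0.37 [270. 195.  22.  26.] ctr [ 0.438 -0.038] top-bb [ 0.396 -0.087] [0.487 0.002]
scene tape_measure 0.63 [347. 146.  27.  24.] ctr [0.49  0.281] top-bb [0.458 0.229] [0.542 0.311]
scene screw_tin 0.56 [268. 192.  22.  29.] ctr [ 0.444 -0.043] top-bb [ 0.413 -0.095] [ 0.501 -0.012]
scene filler_jar 0.6 [335. 218.  18.  21.] ctr [0.637 0.022] top-bb [ 0.613 -0.032] [0.681 0.045]
scene filler_jar 0.4 [301. 187.  25.  17.] ctr [0.491 0.054] top-bb [0.479 0.009] [0.53  0.071]
side offcut_block 0.82 [263. 208.  16.  21.] ctr [0.577 0.186] top-bb [0.544 0.16 ] [0.598 0.246]
side offcut_mitre 0.96 [315. 187.  27.  18.] ctr [0.48  0.063] top-bb [0.45  0.037] [0.501 0.123]
si
[... 322 characters left out ...]
279. 233.  39.  36.] ctr [0.488 0.28 ] top-bb [0.444 0.251] [0.521 0.349]
side screw_tin 0.96 [343. 160.  25.  28.] ctr [ 0.445 -0.051] top-bb [ 0.403 -0.087] [0.478 0.061]
side screw_tin 0.82 [383. 183.  25.  25.] ctr [0.328 0.029] top-bb [0.299 0.007] [0.356 0.124]
side screw_tin 0.29 [  0. 120. 377. 280.] ctr [0.58  0.434] top-bb [ 0.378 -0.246] [0.812 0.702]
side filler_jar 0.69 [259. 151.  26.  36.] ctr [0.636 0.021] top-bb [ 0.575 -0.01 ] [0.663 0.142]
wing front-end corner etc
(230, 246) [ 0.422 -0.226]
(303, 290) [ 0.699 -0.207]
(297, 293) [ 0.67  -0.204]
(394, 101) [0.411 0.57 ]
(462, 130) [0.693 0.554]
(188, 274) [ 0.425 -0.374]
(247, 339) [ 0.678 -0.392]
(290, 298) [ 0.664 -0.226]
```

View pics/scene_c.png

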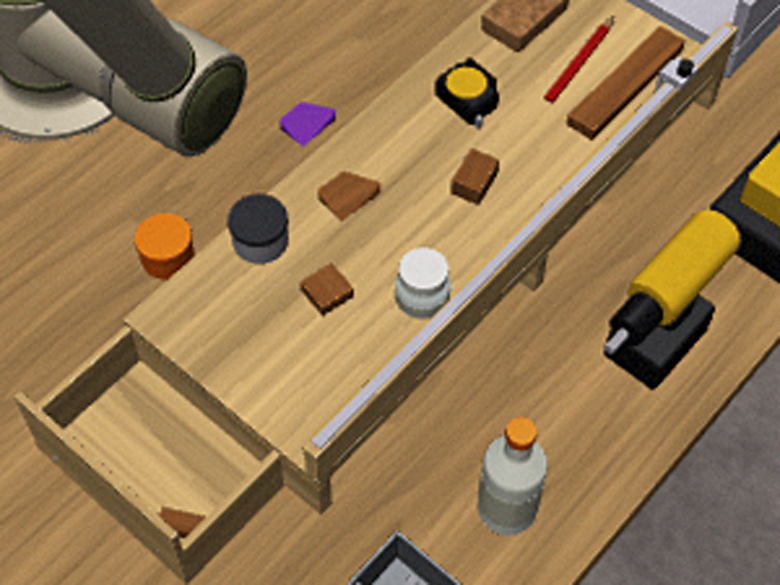

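Call:
drive_tool --increments '[0.18,0.26,0,0.6,0.18,0.26,0,0.6,0.18,0.26,0,0.6,0.18,0.26,0,0.6,0.18,0.26,0,0.6,0.18,0.26,0,0.6,0.18,0.26,0,0.6,0.18,0.26,0,0.6]' --fingers 0.35

```text
time_s: 1.6
eef_pos: [0.3637, -0.2569, 0.2316]
tcp_rot: [[0.588, 0.809, 0.0], [0.809, -0.588, -0.0], [0.0, 0.0, -1.0]]
force: [-0.5, -0.1, -0.0]
grip_width: 0.0301
finger_force: 0.0
```

Call:
drive_tool --increments '[0.19,0.279,0,0.63,0.19,0.279,0,0.63,0.19,0.279,0,0.63,0.19,0.279,0,0.63,0.19,0.279,0,0.63,0.19,0.279,0,0.63,0.19,0.279,0,0.63,0.19,0.279,0,0.63,0.19,0.279,0,0.63]'

```text
time_s: 2.5
eef_pos: [0.553, 0.0196, 0.2309]
tcp_rot: [[0.002, 1.0, -0.001], [1.0, -0.002, -0.0], [-0.0, -0.001, -1.0]]
force: [-0.6, -0.5, 0.3]
grip_width: 0.0297
finger_force: 0.0
```

Run:
```python
from h import *
c=vision.camera_info("wrist"); print(np.linalg.inv(np.array(c['camera_from_world'])).round(3))
snap("wrist","w1.png")
```

```text
[[ 1.     0.002  0.001  0.554]
 [-0.002  0.949  0.314  0.1  ]
 [-0.001 -0.314  0.949  0.373]
 [ 0.     0.     0.     1.   ]]
```

View pics/w1.png

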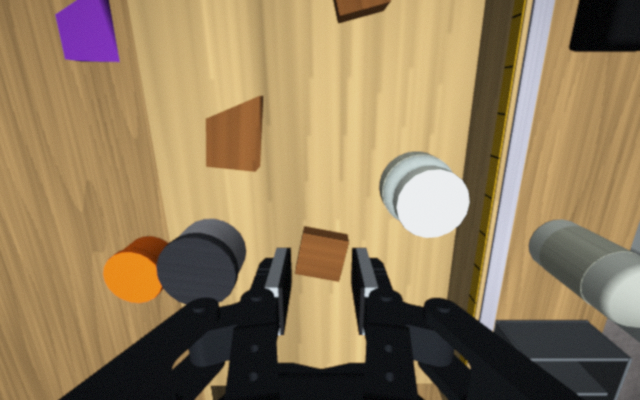

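The wrist view shows the square at (323,253), the mitre piece at (237,137) with its slanted end toward +y, the jar at (425,195) and the tin at (205,258). The corridor between tin and jar is free.

Run:
```python
from h import *
c=vision.camera_info("wrist")
for s,u,v,z in (("sq",302,232,.104),("sq",348,238,.104),("sq",297,275,.104),("sq",339,280,.104),("mi",262,97,.107),("mi",207,118,.107),("mi",207,167,.107),("mi",257,170,.107),("jar top",428,200,.147),("jartop L",396,200,.147),("tin top",195,265,.133),("tin R",238,262,.133),("wingfront",140,50,.085),("wingfront",195,350,.085),("fencetopin",540,10,.148),("fencetopin",485,320,.148)):
  print(s,ray("wrist",u,v,z,c)[:2].round(3))
```

```text
sq [ 0.536 -0.021]
sq [ 0.578 -0.027]
sq [ 0.53  -0.066]
sq [ 0.57  -0.072]
mi [0.507 0.097]
mi [0.461 0.081]
mi [0.457 0.041]
mi [0.499 0.038]
jar top [0.633 0.024]
jartop L [0.609 0.024]
tin top [ 0.446 -0.038]
tin R [ 0.483 -0.036]
wingfront [0.405 0.134]
wingfront [ 0.411 -0.174]
fencetopin [0.69  0.148]
fencetopin [ 0.692 -0.083]
```

Call:
drive_tool --increments '[0,0,-0.04,0,0,0,-0.08,0,0,0,-0.11,0,0,0,-0.13,0,0,0,-0.142,0,0,0,-0.142,0]'

```text
time_s: 3.15
eef_pos: [0.5521, 0.0192, 0.0885]
tcp_rot: [[0.004, 1.0, -0.002], [1.0, -0.004, 0.0], [0.0, -0.002, -1.0]]
force: [0.1, -0.5, 0.0]
grip_width: 0.0298
finger_force: 0.0
```

Call:
drive_tool --increments '[0,-0.012,0,0,0,-0.024,0,0,0,-0.036,0,0,0,-0.048,0,0,0,-0.06,0,0,0,-0.072,0,0,0,-0.084,0,0,0,-0.096,0,0,0,-0.108,0,0,0,-0.12,0,0,0,-0.132,0,0,0,-0.144,0,0]'

```text
time_s: 4.35
eef_pos: [0.5528, -0.1247, 0.0893]
tcp_rot: [[0.002, 1.0, -0.0], [1.0, -0.002, 0.0], [0.0, -0.0, -1.0]]
force: [0.5, 1.0, 2.0]
grip_width: 0.03
finger_force: 0.3
```

Call:
drive_tool --increments '[0,-0.012,0,0,0,-0.024,0,0,0,-0.036,0,0,0,-0.048,0,0,0,-0.06,0,0,0,-0.072,0,0,0,-0.084,0,0,0,-0.096,0,0,0,-0.108,0,0,0,-0.108,0,0,0,-0.108,0,0]'

```text
time_s: 5.45
eef_pos: [0.5527, -0.2317, 0.0892]
tcp_rot: [[0.002, 1.0, -0.0], [1.0, -0.002, 0.0], [0.0, -0.0, -1.0]]
force: [-0.1, 0.7, -0.8]
grip_width: 0.0303
finger_force: 0.0
```

Run:
```python
from h import *
snap("scene","s2.png"); print(monitor.state()['force'])
p=cv2.imread("pics/s2.png")[120:345,180:480]; cv2.imwrite("pics/s2c.png",cv2.resize(p,None,fx=2.6,fy=2.6))
```

```text
[ 0.28107846 -0.634657    0.67361543]
```

View pics/s2c.png

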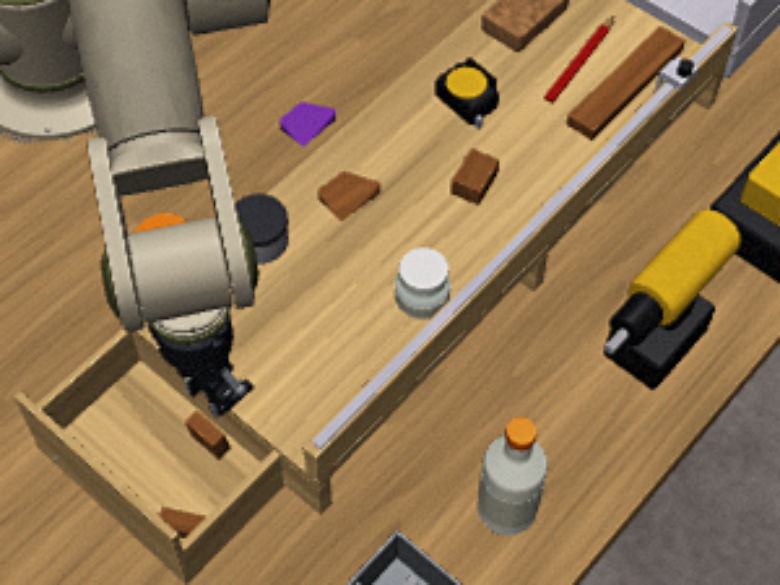

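The square lies in the box at crop (208,434), and the other things have not moved. Next is the mitre piece: first nudge it toward +x, clear of the tin.

Call:
drive_tool --increments '[0,0,0.05,0,0,0,0.1,0,-0.02,0.04,0.1,0,-0.042,0.08,0.1,0,-0.063,0.12,0.1,0,-0.084,0.16,0.1,0,-0.105,0.2,0.1,0,-0.126,0.24,0.1,0,-0.14,0.27,0.1,0,-0.153,0.294,0.1,0,-0.153,0.294,0.1,0]'

```text
time_s: 6.6
eef_pos: [0.3978, 0.0648, 0.1895]
tcp_rot: [[-0.002, 1.0, -0.0], [1.0, 0.002, 0.001], [0.001, -0.0, -1.0]]
force: [-0.0, 0.4, -1.1]
grip_width: 0.0299
finger_force: 0.0
```

Call:
drive_tool --increments '[0,0,-0.04,0,0,0,-0.08,0,0,0,-0.1,0,0,0,-0.1,0,0.012,0,-0.1,0,0.024,0,-0.1,0,0.036,0,-0.1,0,0.048,0,-0.1,0,0.06,0,-0.1,0,0.072,0,-0.1,0,0.084,0,-0.1,0,0.094,0,-0.1,0]'

```text
time_s: 7.8
eef_pos: [0.496, 0.0621, 0.0909]
tcp_rot: [[0.002, 1.0, 0.003], [1.0, -0.002, -0.0], [-0.0, 0.003, -1.0]]
force: [-1.0, 0.3, 0.1]
grip_width: 0.0299
finger_force: 0.2
```

Call:
drive_tool --increments '[-0.02,0,0,0,-0.02,0.0,0.05,0,-0.02,0.04,0.1,0,0,0.07,0.1,0,0.04,0.08,0.1,0,0.055,0.08,0.1,0,0.055,0.08,0.1,0]'

```text
time_s: 8.5
eef_pos: [0.5507, 0.1425, 0.19]
tcp_rot: [[0.002, 1.0, 0.002], [1.0, -0.002, -0.0], [-0.0, 0.002, -1.0]]
force: [0.0, -0.3, 0.3]
grip_width: 0.0298
finger_force: 0.0
```

Run:
```python
from h import *
c=vision.camera_info("wrist"); snap("wrist","w2.png")
for cam in ("wrist","scene"):
  c=vision.camera_info(cam); vision.snapshot(cam)
  for n,h in (("offcut_block",28),("offcut_mitre",22)):
    for r in nets.regions_of(n,cam)[:3]:
      v,u=np.nonzero(r['pixels']); print(cam,n,round(r['conf'],2),np.round(r['rect']),ray(cam,u.mean(),v.mean(),.085+h/2000,c)[:2].round(3))
```

```text
wrist offcut_block 0.9 [327.  99.  70.  95.] [0.58  0.185]
wrist offcut_mitre 0.97 [290. 236.  56.  81.] [0.548 0.07 ]
wrist offcut_mitre 0.74 [ 59. 122.  60.  65.] [0.379 0.177]
wrist offcut_mitre 0.51 [402. 295.  69. 102.] [ 0.649 -0.017]
scene offcut_block 0.6 [354. 179.  18.  21.] [0.578 0.187]
scene offcut_mitre 0.81 [319. 197.  24.  17.] [0.548 0.074]
scene offcut_mitre 0.72 [286. 162.  22.  10.] [0.368 0.116]
scene offcut_mitre 0.16 [267. 193.  23.  29.] [ 0.438 -0.04 ]
```

View pics/w2.png

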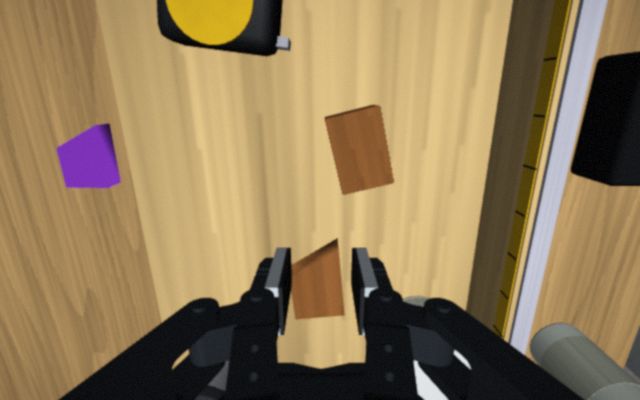

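The mitre piece is now at wrist (317,280), which is x 0.548, y 0.07, with its slanted end toward +y. The block is at (360,150). I'll lower the fingers between them and push toward −y.

Call:
drive_tool --increments '[-0.008,-0.015,0,0,-0.008,-0.015,-0.04,0,-0.008,-0.015,-0.07,0,-0.008,-0.015,-0.09,0,-0.008,-0.015,-0.101,0,-0.008,-0.015,-0.101,0]'

```text
time_s: 9.45
eef_pos: [0.5402, 0.1272, 0.0875]
tcp_rot: [[0.002, 1.0, -0.002], [1.0, -0.002, -0.0], [-0.0, -0.002, -1.0]]
force: [-0.3, 0.2, 0.2]
grip_width: 0.0302
finger_force: 0.0
```

Call:
drive_tool --increments '[0,-0.01,0,0,0,-0.02,0,0,0,-0.03,0,0,0,-0.04,0,0,0,-0.05,0,0,0,-0.06,0,0,0,-0.07,0,0,0,-0.08,0,0,0,-0.09,0,0,0,-0.1,0,0,0,-0.1,0,0]'

```text
time_s: 10.55
eef_pos: [0.5409, 0.026, 0.0883]
tcp_rot: [[0.003, 1.0, 0.0], [1.0, -0.003, -0.0], [-0.0, 0.0, -1.0]]
force: [-0.2, -0.3, -0.8]
grip_width: 0.0296
finger_force: 0.0
```

Run:
```python
from h import *
snap("wrist","w3.png")
for cam in ("wrist","scene","side"):
  c=vision.camera_info(cam); vision.snapshot(cam)
  for n,h in (("offcut_block",28),("offcut_mitre",22)):
    for r in nets.regions_of(n,cam)[:3]:
      v,u=np.nonzero(r['pixels']); print(cam,n,round(r['conf'],2),np.round(r['rect']),ray(cam,u.mean(),v.mean(),.085+h/2000,c)[:2].round(3))
```

```text
wrist offcut_mitre 0.59 [276. 278.  90.  90.] [ 0.541 -0.005]
scene offcut_block 0.51 [352. 177.  24.  24.] [0.578 0.186]
scene offcut_mitre 0.56 [297. 211.  25.  20.] [ 0.541 -0.006]
side offcut_block 0.91 [262. 206.  20.  21.] [0.577 0.185]
side offcut_mitre 0.82 [376. 254.  23.  26.] [0.313 0.257]
side offcut_mitre 0.67 [304. 170.  22.  17.] [ 0.542 -0.007]
```

View pics/w3.png

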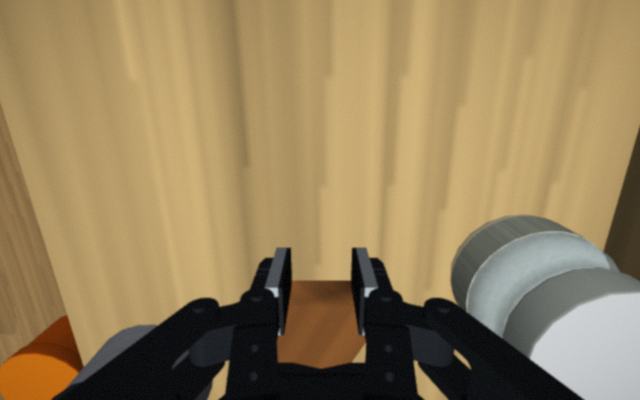

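The slanted face sits square across both fingers at (320,290), with the jar well clear at right. I'll carry on.

Call:
drive_tool --increments '[0,-0.012,0,0,0,-0.024,0,0,0,-0.036,0,0,0,-0.048,0,0,0,-0.06,0,0,0,-0.072,0,0,0,-0.084,0,0,0,-0.096,0,0,0,-0.108,0,0,0,-0.12,0,0,0,-0.132,0,0,0,-0.144,0,0]'

```text
time_s: 12.25
eef_pos: [0.5408, -0.1177, 0.0883]
tcp_rot: [[0.002, 1.0, -0.0], [1.0, -0.002, 0.0], [0.0, -0.0, -1.0]]
force: [-0.2, 0.6, 0.1]
grip_width: 0.0296
finger_force: 0.1
```

Call:
drive_tool --increments '[0,-0.012,0,0,0,-0.024,0,0,0,-0.036,0,0,0,-0.048,0,0,0,-0.06,0,0,0,-0.072,0,0,0,-0.084,0,0,0,-0.096,0,0,0,-0.108,0,0,0,-0.118,0,0,0,-0.118,0,0,0,-0.118,0,0]'

```text
time_s: 13.45
eef_pos: [0.5407, -0.2347, 0.0882]
tcp_rot: [[0.002, 1.0, -0.0], [1.0, -0.002, 0.0], [0.0, -0.0, -1.0]]
force: [-0.6, 0.6, 0.6]
grip_width: 0.0301
finger_force: 0.0
```

Run:
```python
from h import *
p=snap("scene","s3.png")[:,:,::-1][120:345,180:480]; cv2.imwrite("pics/s3c.png",cv2.resize(p,None,fx=2.6,fy=2.6))
```

```text
(no output)
```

View pics/s3c.png

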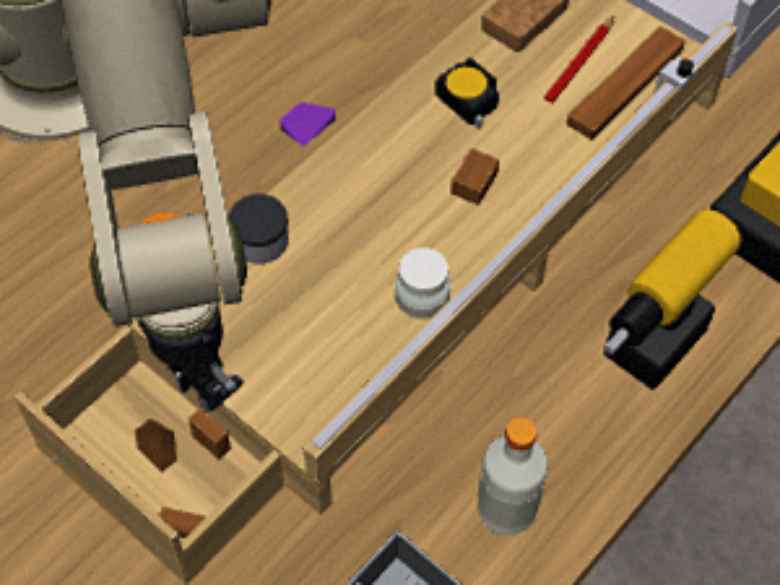

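The mitre piece is flat in the box at crop (155,443) and the square is still there at (210,434). The block is the last one: I'll turn the tool a quarter turn and push it −x first.

Call:
drive_tool --increments '[0,0,0.05,0,0,0,0.102,0,0.01,0.04,0.102,0.14,0.02,0.08,0.102,0.28,0.03,0.12,0.102,0.42,0.04,0.16,0.102,0.56,0.05,0.2,0.102,0.7,0.06,0.24,0.102,0.84,0.07,0.28,0.102,0.98,0.08,0.32,0.102,1.12,0.09,0.36,0.102,1.26,0.091,0.4,0.102,1.4]'

```text
time_s: 14.7
eef_pos: [0.6319, 0.1676, 0.1901]
tcp_rot: [[-0.986, 0.166, -0.0], [0.166, 0.986, 0.0], [0.0, 0.0, -1.0]]
force: [-0.4, -0.0, 0.7]
grip_width: 0.0298
finger_force: 0.0
```

Call:
drive_tool --increments '[0,0.021,0,0.1,0,0.021,0,0.17,0,0.021,0,0.17,0,0.021,0,0.17]'

```text
time_s: 15.1
eef_pos: [0.6316, 0.1863, 0.1903]
tcp_rot: [[-1.0, 0.005, -0.0], [0.005, 1.0, -0.0], [0.0, -0.0, -1.0]]
force: [-0.0, 0.0, 0.2]
grip_width: 0.0303
finger_force: 0.0
```

Run:
```python
from h import *
for cam in ("wrist","scene","side"):
  c=vision.camera_info(cam); vision.snapshot(cam)
  for n,h in (("offcut_block",28),):
    for r in nets.regions_of(n,cam)[:2]:
      v,u=np.nonzero(r['pixels']); print(cam,n,round(r['conf'],2),np.round(r['rect']),ray(cam,u.mean(),v.mean(),.085+h/2000,c)[:2].round(3))
      k=max(cv2.findContours(r['pixels'].astype(np.uint8),0,1)[0],key=cv2.contourArea)
      if cam=="wrist":
        q=np.array([ray(cam,a,b,.113,c)[:2] for a,b in cv2.boxPoints(cv2.minAreaRect(k))]);print(q.round(3))
```

```text
wrist offcut_block 0.81 [274.  94.  91.  75.] [0.579 0.184]
[[0.565 0.153]
 [0.552 0.206]
 [0.589 0.217]
 [0.604 0.162]]
wrist offcut_block 0.15 [538.  85. 102.  37.] [0.56  0.373]
[[0.559 0.326]
 [0.549 0.392]
 [0.561 0.398]
 [0.571 0.33 ]]
scene offcut_block 0.53 [352. 174.  22.  27.] [0.577 0.185]
side offcut_block 0.71 [261. 207.  20.  21.] [0.578 0.184]
```

Call:
drive_tool --increments '[0,0,-0.04,0,0,0,-0.08,0,0,0,-0.102,0,0,0,-0.102,0,-0.01,0,-0.102,0,-0.02,0,-0.102,0,-0.03,0,-0.102,0,-0.04,0,-0.102,0,-0.047,0,-0.102,0,-0.047,0,-0.102,0]'

```text
time_s: 16.4
eef_pos: [0.5843, 0.1863, 0.0886]
tcp_rot: [[-1.0, 0.003, -0.0], [0.003, 1.0, 0.0], [0.0, 0.0, -1.0]]
force: [0.4, 0.5, 0.6]
grip_width: 0.0304
finger_force: 0.0
```

Call:
drive_tool --increments '[0.015,0,0,0,0.03,0,0,0,0.03,0,0.05,0,0.03,0,0.102,0,0.02,0,0.13,-0.14,0.01,0,0.13,-0.28,0,0,0.13,-0.42,-0.01,0,0.13,-0.56,-0.02,0,0.13,-0.7,-0.027,0,0.13,-0.84,-0.027,0,0.13,-0.98,-0.027,0.02,0.13,-1.12]' --fingers 0.2

```text
time_s: 17.6
eef_pos: [0.5584, 0.205, 0.2187]
tcp_rot: [[-0.426, 0.905, 0.001], [0.905, 0.426, -0.0], [-0.001, 0.0, -1.0]]
force: [0.8, 0.1, -0.5]
grip_width: 0.0173
finger_force: 0.0
```

Call:
drive_tool --increments '[0,0.02,0,-0.14,0,0.03,0,-0.28,0,0.034,0,-0.42,0,0.034,0,-0.455,0,0.034,0,-0.455,0,0.034,0,-0.455]'

```text
time_s: 18.2
eef_pos: [0.558, 0.2402, 0.2184]
tcp_rot: [[0.006, 1.0, 0.0], [1.0, -0.006, 0.0], [0.0, 0.0, -1.0]]
force: [0.3, -0.3, -0.4]
grip_width: 0.0171
finger_force: 0.0
```

Run:
```python
from h import *
snap("wrist","w4.png"); cam="wrist"
c=vision.camera_info(cam)
for n,z in (("offcut_block",.113),("tape_measure",.123)):
    for r in nets.regions_of(n,cam)[:2]:
      k=max(cv2.findContours(r['pixels'].astype(np.uint8),0,1)[0],key=cv2.contourArea)
      print(n,r['conf'],[ray(cam,a,b,z,c)[:2].round(3).tolist() for a,b in cv2.boxPoints(cv2.minAreaRect(k))])
```

```text
offcut_block 0.63 [[0.535, 0.227], [0.572, 0.227], [0.572, 0.162], [0.532, 0.162]]
offcut_block 0.25 [[0.553, 0.381], [0.566, 0.382], [0.572, 0.344], [0.558, 0.343]]
tape_measure 0.82 [[0.462, 0.316], [0.536, 0.315], [0.533, 0.251], [0.454, 0.252]]
tape_measure 0.18 [[0.537, 0.231], [0.571, 0.231], [0.572, 0.169], [0.535, 0.17]]
```

View pics/w4.png

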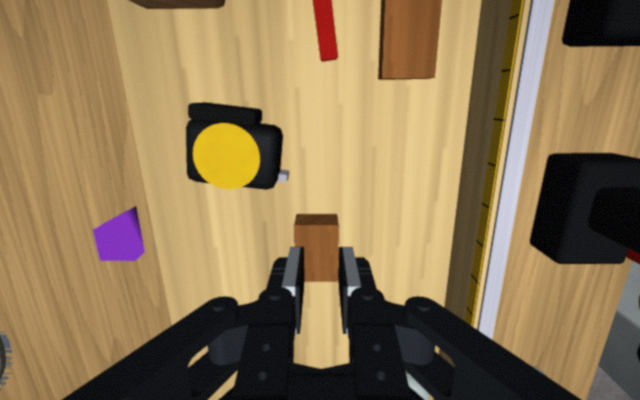

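The block is square-on at (318,250), and the tape's tab is at (284,176). I'll lower the fingers between them and push.

Call:
drive_tool --increments '[0.002,-0.005,0,0,0.002,-0.005,-0.04,0,0.002,-0.005,-0.08,0,0.002,-0.005,-0.11,0,0.002,-0.005,-0.13,0,0.002,-0.005,-0.13,0]'

```text
time_s: 18.95
eef_pos: [0.5599, 0.2348, 0.0872]
tcp_rot: [[0.007, 1.0, -0.001], [1.0, -0.007, -0.0], [-0.0, -0.001, -1.0]]
force: [-0.5, -0.2, 1.0]
grip_width: 0.0173
finger_force: 0.0
```

Call:
drive_tool --increments '[0,-0.01,0,0,-0.001,-0.02,0,0,-0.002,-0.032,0,0,-0.003,-0.044,0,0,-0.004,-0.056,0,0,-0.005,-0.068,0,0,-0.005,-0.08,0,0,-0.005,-0.092,0,0,-0.005,-0.104,0,0,-0.005,-0.116,0,0,-0.005,-0.116,0,0]'

```text
time_s: 20.05
eef_pos: [0.5549, 0.1177, 0.0883]
tcp_rot: [[0.009, 1.0, -0.0], [1.0, -0.009, -0.0], [-0.0, -0.0, -1.0]]
force: [0.5, -0.5, 0.7]
grip_width: 0.0175
finger_force: 0.0
```

Run:
```python
from h import *
for cam in ("scene","side","wrist"):
  c=vision.camera_info(cam); vision.snapshot(cam)
  for n,z in (("offcut_block",.099),("tape_measure",.104),("filler_jar",.116)):
    for r in nets.regions_of(n,cam)[:1]:
      v,u=np.nonzero(r['pixels']); print(cam,n,round(r['conf'],2),np.round(r['rect']),ray(cam,u.mean(),v.mean(),z,c)[:2].round(3))
```

```text
scene offcut_block 0.57 [322. 191.  25.  25.] [0.546 0.079]
scene tape_measure 0.46 [358. 149.  11.  20.] [0.506 0.283]
scene filler_jar 0.82 [333. 214.  20.  30.] [0.637 0.021]
side offcut_block 0.53 [279. 232.  39.  39.] [0.49  0.275]
side tape_measure 0.61 [281. 232.  36.  39.] [0.487 0.281]
side filler_jar 0.72 [257. 155.  17.  35.] [0.655 0.015]
wrist offcut_block 0.76 [292. 280.  56.  87.] [0.555 0.088]
wrist filler_jar 0.5 [412. 386.  24.  12.] [0.603 0.065]
```

Call:
drive_tool --increments '[-0.002,-0.012,0,0,-0.002,-0.024,0,0,-0.002,-0.036,0,0,-0.002,-0.048,0,0,-0.002,-0.06,0,0,-0.002,-0.072,0,0,-0.002,-0.084,0,0,-0.002,-0.096,0,0,-0.002,-0.108,0,0,-0.002,-0.12,0,0,-0.002,-0.132,0,0,-0.002,-0.144,0,0]'

```text
time_s: 21.85
eef_pos: [0.5528, -0.0257, 0.0883]
tcp_rot: [[0.007, 1.0, 0.0], [1.0, -0.007, -0.0], [-0.0, 0.0, -1.0]]
force: [0.5, -0.3, 1.2]
grip_width: 0.0169
finger_force: 0.2
```

Call:
drive_tool --increments '[0,-0.012,0,0,0.001,-0.024,0,0,0.003,-0.036,0,0,0.006,-0.048,0,0,0.009,-0.06,0,0,0.012,-0.072,0,0,0.015,-0.084,0,0,0.018,-0.096,0,0,0.021,-0.108,0,0,0.024,-0.12,0,0,0.027,-0.132,0,0,0.03,-0.144,0,0]'

```text
time_s: 23.05
eef_pos: [0.583, -0.1697, 0.0883]
tcp_rot: [[0.007, 1.0, -0.0], [1.0, -0.007, -0.0], [-0.0, -0.0, -1.0]]
force: [-0.1, 0.5, 0.2]
grip_width: 0.0168
finger_force: 0.3
```

Call:
drive_tool --increments '[0.003,-0.012,0,0,0.006,-0.024,0,0,0.009,-0.036,0,0,0.01,-0.048,0,0,0.01,-0.06,0,0,0.01,-0.07,0,0,0.01,-0.07,0,0,0.01,-0.07,0,0]'

```text
time_s: 23.85
eef_pos: [0.5927, -0.2387, 0.0882]
tcp_rot: [[0.007, 1.0, -0.0], [1.0, -0.007, 0.0], [0.0, -0.0, -1.0]]
force: [-0.2, 0.3, -0.1]
grip_width: 0.017
finger_force: 0.0
```

Call:
drive_tool --increments '[0,0,0.05,0,0,0,0.1,0,0,0.05,0.15,0,0,0.1,0.15,0,0,0.13,0.15,0,0,0.13,0.15,0]'

```text
time_s: 24.45
eef_pos: [0.5926, -0.1031, 0.2399]
tcp_rot: [[0.001, 1.0, 0.002], [1.0, -0.001, 0.001], [0.001, 0.002, -1.0]]
force: [-0.3, -0.5, 0.1]
grip_width: 0.0172
finger_force: 0.0
```

Run:
```python
from h import *
p=snap("scene","s4.png")[:,:,::-1][120:345,180:480]; cv2.imwrite("pics/s4c.png",cv2.resize(p,None,fx=2.6,fy=2.6))
for cam in ("scene","side"):
  c=vision.camera_info(cam); vision.snapshot(cam)
  for n,z in (("offcut_block",.03),("offcut_mitre",.02),("offcut_square",.03),("tape_measure",.104),("filler_jar",.116),("screw_tin",.109)):
    for r in nets.regions_of(n,cam)[:2]:
      v,u=np.nonzero(r['pixels']); print(cam,n,round(r['conf'],2),np.round(r['rect']),ray(cam,u.mean(),v.mean(),z,c)[:2].round(3))
```

```text
scene offcut_block 0.59 [246. 299.  20.  25.] [ 0.599 -0.31 ]
scene offcut_mitre 0.47 [231. 283.  19.  18.] [ 0.521 -0.289]
scene offcut_square 0.69 [252. 278.  13.  18.] [ 0.556 -0.243]
scene tape_measure 0.92 [347. 142.  24.  28.] [0.489 0.281]
scene filler_jar 0.63 [333. 215.  21.  28.] [0.637 0.022]
scene screw_tin 0.94 [232. 204.  23.  21.] [ 0.379 -0.131]
scene screw_tin 0.71 [270. 195.  21.  25.] [ 0.444 -0.052]
side offcut_block 0.33 [217. 270.  33.  73.] [0.578 0.389]
side offcut_mitre 0.62 [375. 256.  26.  22.] [0.316 0.171]
side offcut_mitre 0.49 [336. 139.  12.   9.] [ 0.543 -0.375]
side tape_measure 0.9 [281. 233.  37.  40.] [0.488 0.28 ]
side filler_jar 0.69 [255. 151.  32.  38.] [0.636 0.023]
side screw_tin 0.69 [341. 159.  26.  27.] [ 0.445 -0.05 ]
side screw_tin 0.66 [382. 183.  27.  28.] [0.326 0.029]
```

View pics/s4c.png

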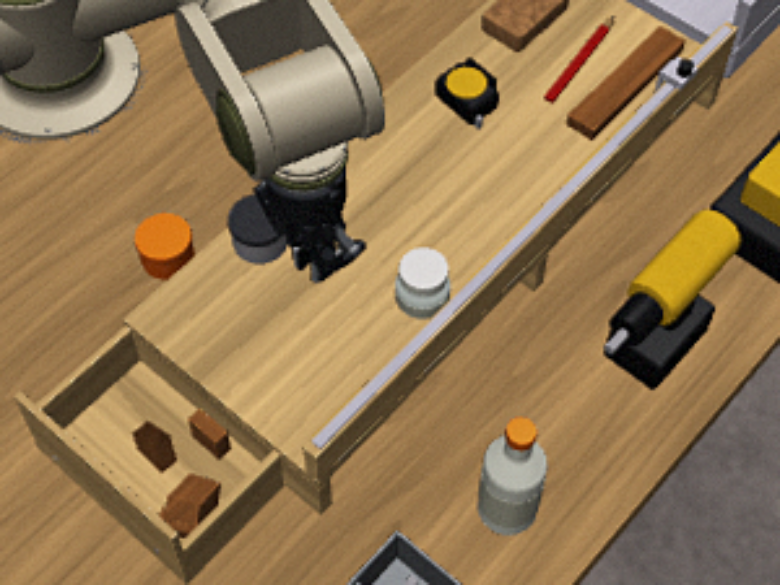

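All three offcuts lie in the box: mitre at (155,443), square at (210,434), block at (195,497). The bystanders are where they were and the arm is clear.

```bash
python3 -c "
from h import *
print(job_done())"
```

```text
the job is handed in; nothing more can be done
None
```

I swept all three offcuts off the wing into the scrap box and handed the job in at about 25 s. The last picture shows all three in the box and the bystanders where they started; the hand-in returned no verdict.

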